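Dial the code on the safety box and draw its bolt

ROBOT

A 6-joint arm with a two-finger parallel gripper is mounted at the origin on a cart in front of the work surface, level with it; the furniture and walls round the work are solid. World frame = base frame: x ahead of the robot, y to its left, z up, the work surface at z = 0. Lengths are in m, angles in rad, forces in N, time in s.
With the tool pointing down it reaches from about 0.35 to 0.8 m from the base axis. Payload 7.3 kg.
Tool frame: the origin (TCP) lies midway between the tips of the shut fingers; the grasp point (between the pads) lies 19 mm behind it; z points along the fingers, y is the direction in which the jaws open and shut (so a half turn about z gives the same grasp; the last joint's range is limited). The gripper opens to 85 mm and grips with 20 to 120 N. Pads are 22 mm wide; open, the fingers measure 114 mm over their backs; the gripper's body (76 mm by 85 mm) begins 54 mm behind the grasp point. The pads swing forward as they close: fully open they stand 13 mm farther back than shut.
Start: joints at [1.199, 0.342, 1.524, -0, 1.275, -0.146], TCP at [0.118, 0.512, 0.231] pointing down, gripper open.
Joint ranges: [-2.53, 2.53], [-0.77, 2.02], [0.04, 2.7], [-1, 4.14], [0.28, 2.66], [-3.11, 3.11]. Speed limits (rad/s): [2.57, 2.57, 3.14, 3.14, 3.14, 3.14].

INTERFACE

Orientations are given as a unit quaternion [w, x, y, z].
In Python, from workcell import get_state, grab_frame, get_calibration, sign_off gives the robot as it stands.
- The arm moves only by the tool drive_tool, never from a script. Its argument "steps" is a list of rows, each a list of 6 numbers: the shift along the tool's x, y, z in m, then the turn, a rotation vector about the tool's x, y, z in degrees. A call has 1 to 20 rows; each row shifts and turns the commanded pose from where the row before left it, along the tool's axes as they then stand; what a row does not reach is not made up. A row lasts 1/10 s, in which the tool goes at most 50 mm and 8.59 degrees, less where a joint would pass 70% of its speed; a pose out of reach is approached as far as the arm can. A call with a gripper value outside its range is refused whole. "jaw" is the opening, from -1 (shut) to 1 (fully open), so that 0 is half open, set as the call begins (left out, the last holds). The fingers move at their own pace and stop on an object; the grip force is fixed at half the most. Time passes only in rows, so rows that do not move let the fingers close. It gives the time, the measured TCP pose, the force and the opening at its end, in the units of the state.
- get_state(): the state, without advancing time (a new reading comes with each control period).
- grab_frame(name): name is "scene" or "top" or "wrist"; returns the picture (400x640x3 uint8, red, green, blue); there is no depth.
- get_calibration(name): a dict with "fx", "fy", "cx", "cy" (pixels), "k1" (the pictures are not rectified: a ray, as slopes to the right and down, at radius r is drawn at 1 + k1 r^2 times it, then the intrinsics apply), "rvec" (rotation vector, rad) and "tvec" (3), from world to camera coordinates, as OpenCV has them; the wrist camera has in their place "mount" (4x4, takes a point from camera to tool coordinates, whose origin is the TCP and whose axes are the flange's). Camera axes: x right, y down, z forward; pixel columns grow to the right and rows downward; lengths in m; the calibration is good to about 2 mm. A picture is of the moment at which its call begins: read the wrist's pose just before it. get_calibration takes no time and is no camera call.
- sign_off(): hands the job in, once; it reports no verdict.
The state is a dict: "clock": time; "joint_pos": joint angles; "qvel": joint speeds; "effort": joint torques, N m; "eef_pos": TCP position; "tcp_rot": TCP orientation; "force": force on the tool from outside, world axes, zero at the start; "ft_torque": the same for the moment, N m; "grip_width": finger opening in m.
Only numpy, scipy, OpenCV 4.12 (cv2) and the standard library are available. Lean on these libraries where they do the work, as an engineer would, in place of code of your own. Each camera call takes 0.05 s, during which the arm holds its last target. There are 200 camera calls.

TASK

The matches are kept in the blue child-safety box. Dial the code 4-7-2 on its three number wheels (left to right), pressing them no harder than a thumb would (under 15 N), then slide the red bolt to the right as far as it goes, again without forcing it, so that the lid springs open. Leave the code showing and do not disturb the things around it.

Things in the scene. Friction and masses are not known exactly. Their poses are not given: they have to be found in the camera images.
- lockbox: blue lockbox fixed to the worktop, 220 x 220 mm. Origin: centre of its footprint, at the worktop; +x to its back (hinge side), +y to its left seen from the front. Its front (x -110 to -20 mm) is a flat lock deck, 58 mm high, with three black number wheels in a row and the red bolt right of them. Behind (x -20 to 110 mm) is the box, 80 mm high, with a 6 mm clear lid on top.
- wheel_left (a joint): turn of the left wheel (rad): black, radius 18 mm, 20 mm wide, axle along the lockbox's y, 7 to 11 mm out of the deck. The digit on top (at the yellow marks) is set: digit = joint / 0.628 modulo 10, no stop; it grows as the top is rubbed towards lockbox +x, 11.3 mm of rim a digit. A detent holds each digit (about 4 N along the rim); let go, it drops into the nearest (or may rest halfway).
- wheel_left_top (a point): top of the left wheel's rim as built, 69.5 mm above the worktop, fixed to the lockbox (72 mm left of its middle, 65 mm in front of its origin; wheels are 36 mm apart). The seats are worn: each wheel really sits 0 to 4.5 mm lower than this point, so find it by touch. It gives about 1 mm per 5 N under the finger, at most 4 mm; its smooth rim slips under less than about 7 N (friction 0.5 to 0.7)
- wheel_mid (a joint): turn of the middle wheel (rad): black, radius 18 mm, 20 mm wide, axle along the lockbox's y, 7 to 11 mm out of the deck. The digit on top (at the yellow marks) is set: digit = joint / 0.628 modulo 10, no stop; it grows as the top is rubbed towards lockbox +x, 11.3 mm of rim a digit. A detent holds each digit (about 4 N along the rim); let go, it drops into the nearest (or may rest halfway).
- wheel_mid_top (a point): top of the middle wheel's rim as built, 69.5 mm above the worktop, fixed to the lockbox (36 mm left of its middle, 65 mm in front of its origin; wheels are 36 mm apart). The seats are worn: each wheel really sits 0 to 4.5 mm lower than this point, so find it by touch. It gives about 1 mm per 5 N under the finger, at most 4 mm; its smooth rim slips under less than about 7 N (friction 0.5 to 0.7)
- wheel_right (a joint): turn of the right wheel (rad): black, radius 18 mm, 20 mm wide, axle along the lockbox's y, 7 to 11 mm out of the deck. The digit on top (at the yellow marks) is set: digit = joint / 0.628 modulo 10, no stop; it grows as the top is rubbed towards lockbox +x, 11.3 mm of rim a digit. A detent holds each digit (about 4 N along the rim); let go, it drops into the nearest (or may rest halfway).
- wheel_right_top (a point): top of the right wheel's rim as built, 69.5 mm above the worktop, fixed to the lockbox (0 mm left of its middle, 65 mm in front of its origin; wheels are 36 mm apart). The seats are worn: each wheel really sits 0 to 4.5 mm lower than this point, so find it by touch. It gives about 1 mm per 5 N under the finger, at most 4 mm; its smooth rim slips under less than about 7 N (friction 0.5 to 0.7)
- bolt (a joint): travel of the bolt (m): 0 shut, 0.024 fully drawn, to the right (lockbox -y). It needs about 3 N and stays where it is left. Inside, its keys pass the wheels only with the right code on all three; otherwise it stops after about 2 mm.
- bolt_push (a point): middle of the left face of the bolt's red thumb piece (24 mm deep along x, 12 mm wide along y, top 75 mm above the worktop, this point 68 mm); lies in line with the three wheel tops when shut; moves with the bolt. Between this face and the right wheel are 46 mm of free flat deck at 58 mm height
- lid (a joint): opening of the lid (rad): 0 shut, 1.1 fully open. A spring swings it up by itself once the bolt has been drawn more than about 15 mm
- lid_front (a point): middle of the front upper edge of the lid, 86 mm high when shut; it swings up and back, away from the robot
- steel_tumbler: steel tumbler, 77 mm across, 103 mm tall, loose; origin at the centre of its foot; bystander
- mug: white mug, 87 x 121 mm with its handle, 96 mm tall, loose; origin near the centre of its foot; bystander
- orange_bowl: orange bowl of chopped tomato, 142 mm across, 57 mm tall, right of the lockbox, loose; origin at the centre of its foot; bystander

How it is judged:
On the way, in this order (a step that is already met when the one before it is completed fails the run):
1. all three wheels stand on the code 4-7-2, the bolt still shut ((value of joint wheel_left between -16.4863 and -16.1863 rad or value of joint wheel_left between -10.2031 and -9.9031 rad or value of joint wheel_left between -3.9199 and -3.6199 rad or value of joint wheel_left between 2.3633 and 2.6633 rad or value of joint wheel_left between 8.6465 and 8.9465 rad or value of joint wheel_left between 14.9296 and 15.2296 rad) and (value of joint wheel_mid between -14.6013 and -14.3013 rad or value of joint wheel_mid between -8.3181 and -8.0181 rad or value of joint wheel_mid between -2.035 and -1.735 rad or value of joint wheel_mid between 4.2482 and 4.5482 rad or value of joint wheel_mid between 10.5314 and 10.8314 rad or value of joint wheel_mid between 16.8146 and 17.1146 rad) and (value of joint wheel_right between -17.7429 and -17.4429 rad or value of joint wheel_right between -11.4597 and -11.1597 rad or value of joint wheel_right between -5.1765 and -4.8765 rad or value of joint wheel_right between 1.1066 and 1.4066 rad or value of joint wheel_right between 7.3898 and 7.6898 rad or value of joint wheel_right between 13.673 and 13.973 rad) and value of joint bolt below 0.004 m), for 0.2 s.
2. the bolt is drawn and the lid has sprung open (value of joint bolt above 0.02 m and value of joint lid above 0.8 rad), for 0.2 s.
At the end, for the whole second after the job is handed in: the wheels show 4, 7 and 2 from left to right (each within 0.15 rad of the digit, whole turns not counted), the bolt is drawn by more than 20 of its 24 mm, and the lid stands open by more than 0.8 rad, at rest (all of step 2 and (value of joint wheel_left between -16.4863 and -16.1863 rad or value of joint wheel_left between -10.2031 and -9.9031 rad or value of joint wheel_left between -3.9199 and -3.6199 rad or value of joint wheel_left between 2.3633 and 2.6633 rad or value of joint wheel_left between 8.6465 and 8.9465 rad or value of joint wheel_left between 14.9296 and 15.2296 rad) and (value of joint wheel_mid between -14.6013 and -14.3013 rad or value of joint wheel_mid between -8.3181 and -8.0181 rad or value of joint wheel_mid between -2.035 and -1.735 rad or value of joint wheel_mid between 4.2482 and 4.5482 rad or value of joint wheel_mid between 10.5314 and 10.8314 rad or value of joint wheel_mid between 16.8146 and 17.1146 rad) and (value of joint wheel_right between -17.7429 and -17.4429 rad or value of joint wheel_right between -11.4597 and -11.1597 rad or value of joint wheel_right between -5.1765 and -4.8765 rad or value of joint wheel_right between 1.1066 and 1.4066 rad or value of joint wheel_right between 7.3898 and 7.6898 rad or value of joint wheel_right between 13.673 and 13.973 rad) and velocity of joint lid below 0.05 rad/s); the robot touches nothing.
It fails at once if a number wheel is pressed or rubbed with more than 15 N (contact force between any of wheel_left, wheel_mid, wheel_right and the fingers above 15 N).
It fails at once if the bolt is forced with more than 30 N (contact force between bolt and the fingers above 30 N).
It fails at once if the tumbler, the mug or the orange bowl is shifted by more than 30 mm (distance of any of steel_tumbler, mug, orange_bowl from where it was at the start of the episode above 0.03 m).
It also fails if it takes over 64 s, if anything falls off the work surface, if the arm or the gripper's body presses on something with over 40 N, if the wrist force passes 120 N, or if a joint passes its speed limit or range.

## Working session

There is one attempt and no reset: what is moved stays moved. The work goes in short steps, Python scripts to look and compute and a tool call to move; the robot and the scene stay as the last step left them, time stands still between calls to the robot, and variables do not carry over. Pictures are saved under pics/ and viewed, about 8 in all and at most 12, crops included, and the job is handed in when it is done.

Besides the shell and the picture viewer there is one more tool, called by a JSON object that holds its "op" and its "data". drive_tool: Moves the arm, as the interface text tells. Its arguments: {"type":"object","properties":{"steps":{"type":"array","items":{"type":"array","items":{"type":"number"}}},"jaw":{"type":"number"}},"required":["steps"]}

```bash
mkdir -p pics
cat > h.py <<'E'
import numpy as np,cv2
from workcell import *
from scipy.spatial.transform import Rotation as R
def save(n,f,crop=None,s=1):
    im=grab_frame(n)[:,:,::-1].copy()
    cv2.imwrite(f'pics/raw_{f}.png',im)
    if crop: a,b,c,d=crop; im=im[b:d,a:c]
    if s!=1: im=cv2.resize(im,None,fx=s,fy=s,interpolation=cv2.INTER_CUBIC)
    cv2.imwrite(f'pics/{f}.png',im)
def ray(n,u,v,st=None):
    c=get_calibration(n); d=np.array([(u-c['cx'])/c['fx'],(v-c['cy'])/c['fy']]); x=d.copy()
    for _ in range(20): x=d/(1+c['k1']*(x@x))
    r=np.array([x[0],x[1],1])
    if 'mount' in c:
        st=st or get_state(); M=np.array(c['mount']); q=np.array(st['tcp_rot']); T=R.from_quat(q[[1,2,3,0]]).as_matrix()
        return T@M[:3,3]+np.array(st['eef_pos']), T@M[:3,:3]@r
    Rm=cv2.Rodrigues(np.array(c['rvec'],float))[0]; t=np.array(c['tvec']).ravel()
    return -Rm.T@t, Rm.T@r
def px(n,u,v,z,st=None):
    o,d=ray(n,u,v,st); return o+d*(z-o[2])/d[2]
def proj(n,P,st=None):
    c=get_calibration(n); P=np.atleast_2d(P)
    if 'mount' in c:
        st=st or get_state(); M=np.array(c['mount']); q=np.array(st['tcp_rot']); T=R.from_quat(q[[1,2,3,0]]).as_matrix()
        X=((P-np.array(st['eef_pos']))@T-M[:3,3])@M[:3,:3]
    else: X=P@cv2.Rodrigues(np.array(c['rvec'],float))[0].T+np.array(c['tvec']).ravel()
    x=X[:,:2]/X[:,2:]; x=x*(1+c['k1']*(x**2).sum(1,keepdims=True))
    return x*[c['fx'],c['fy']]+[c['cx'],c['cy']]
E
python3 - <<'E'
from h import *
s=get_state();print({k:np.round(v,3) for k,v in s.items()})
save('top','top');save('scene','scene')
for n in('top','scene','wrist'):print(n,get_calibration(n))
E
```

```text
{'clock': np.float64(0.0), 'joint_pos': array([ 1.199,  0.343,  1.525, -0.   ,  1.275, -0.146]), 'qvel': array([-0.   ,  0.   ,  0.   ,  0.002,  0.   ,  0.001]), 'effort': array([ 2.0000e-03, -4.3368e+01, -2.4602e+01,  0.0000e+00,  8.0000e-03,
       -0.0000e+00]), 'eef_pos': array([0.117, 0.511, 0.231]), 'tcp_rot': array([-0.   ,  0.113,  0.994, -0.001]), 'force': array([0.007, 0.416, 0.657]), 'ft_torque': array([ 0.017, -0.002,  0.044]), 'grip_width': np.float64(0.085)}
top {'fx': 363.46751891701, 'fy': 363.46751891701, 'cx': 318.0684600146925, 'cy': 198.8518706439402, 'k1': 0.02455876128101626, 'rvec': array([ 2.16676832, -2.12841325,  0.12980662]), 'tvec': array([-2.83944876e-04,  5.67572837e-01,  1.00939198e+00])}
scene {'fx': 460.9925784034861, 'fy': 460.9925784034861, 'cx': 325.91116584917523, 'cy': 203.6609096456717, 'k1': -0.03545658078683063, 'rvec': array([ 1.88208144, -0.89148562,  0.54410978]), 'tvec': array([-0.36858223,  0.27595794,  1.23610085])}
wrist {'fx': 359.7776646134568, 'fy': 359.7776646134568, 'cx': 322.5627891081543, 'cy': 196.79567925944002, 'k1': -0.013152384782693566, 'mount': array([[ 6.51100677e-04, -9.57710825e-01, -2.87731737e-01,
         7.36067221e-02],
       [ 9.99999510e-01,  4.09049084e-04,  9.01359112e-04,
         4.42972288e-04],
       [-7.45544976e-04, -2.87732183e-01,  9.57710622e-01,
        -1.42903099e-01],
       [ 0.00000000e+00,  0.00000000e+00,  0.00000000e+00,
         1.00000000e+00]])}
```

View pics/top.png

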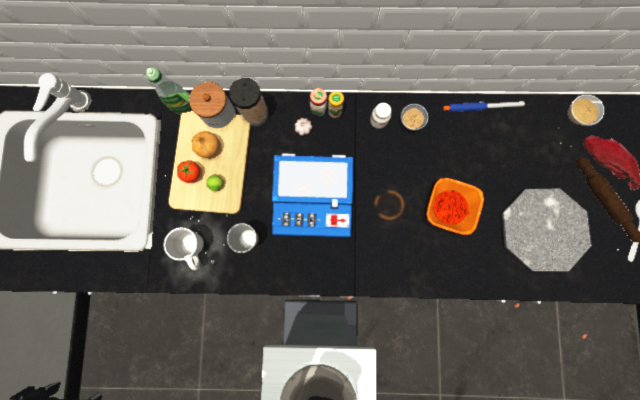

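View pics/scene.png

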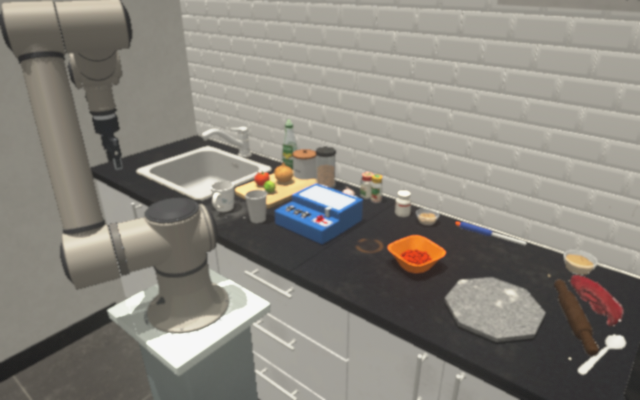

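The top view shows the lockbox at about u 273–353, v 155–237, with wheels near (286/299/312, 219). The bolt is at (337, 220), the mug at (183, 245), the tumbler at (242, 237) and the bowl at (455, 207).

Run:
```python
from h import *
im=cv2.imread('pics/raw_top.png'); hsv=cv2.cvtColor(im,cv2.COLOR_BGR2HSV)
m=cv2.inRange(hsv,(100,150,80),(125,255,255))
m=m[150:245,265:360]; 
n,l,st,c=cv2.connectedComponentsWithStats(cv2.morphologyEx(m,cv2.MORPH_CLOSE,np.ones((3,3)))); i=1+st[1:,4].argmax(); print(st[i])
pts=np.argwhere(l==i)[:,::-1]+[265,150]; print(cv2.minAreaRect(pts.astype(np.float32)))
for u,v,z in[(286,219.5,.067),(299,219.5,.067),(312,219.5,.067),(337,220,.07),(273,236,.058),(352,236,.058),(242,237,.1),(183,245,.09)]:print(u,v,px('top',u,v,z).round(4))
s=get_state();print(R.from_quat(np.array(s['tcp_rot'])[[1,2,3,0]]).as_matrix().round(3))
cv2.imwrite('pics/c.png',cv2.resize(im[145:245,262:362],None,fx=6,fy=6,interpolation=cv2.INTER_CUBIC))
```

```text
[   7    5   82   82 3119]
((311.94671630859375, 195.73681640625), (80.3819808959961, 80.31056213378906), 1.3639274835586548)
286 219.5 [0.5042 0.0975 0.067 ]
299 219.5 [0.5048 0.0614 0.067 ]
312 219.5 [0.5054 0.0253 0.067 ]
337 220 [ 0.5051 -0.044   0.07  ]
273 236 [0.4582 0.1333 0.058 ]
352 236 [ 0.4622 -0.0867  0.058 ]
242 237 [0.4529 0.2104 0.1   ]
183 245 [0.4291 0.3701 0.09  ]
[[-0.975  0.224 -0.001]
 [ 0.224  0.975 -0.001]
 [ 0.    -0.001 -1.   ]]
```

View pics/c.png

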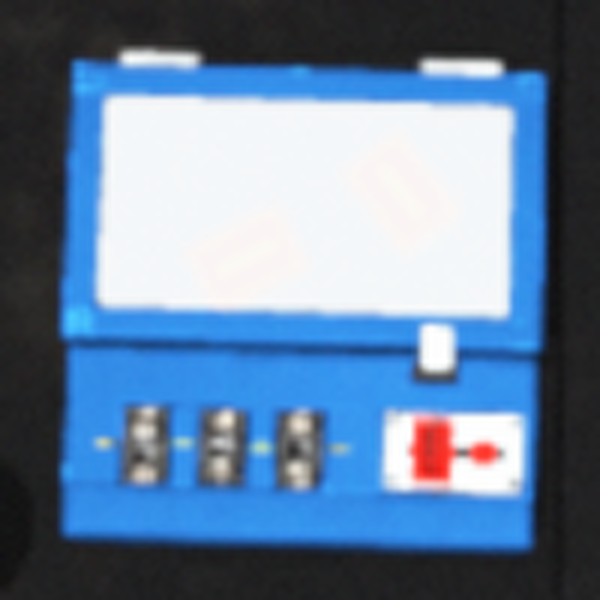

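{"op": "drive_tool", "data": {"steps": [[-0.03,-0.022,0,0,0,0],[-0.03,-0.022,0,0,0,0],[-0.03,-0.022,0,0,0,0],[-0.03,-0.022,0,0,0,0],[-0.03,-0.022,0,0,0,0],[-0.03,-0.022,0,0,0,0],[-0.03,-0.022,0,0,0,0],[-0.03,-0.022,0,0,0,0],[-0.03,-0.022,0,0,0,0],[-0.03,-0.022,0,0,0,0],[-0.03,-0.022,0,0,0,0],[-0.03,-0.022,0,0,0,0],[-0.03,-0.022,0,0,0,0],[-0.03,-0.022,0,0,0,0],[-0.03,-0.022,0,0,0,0],[-0.03,-0.022,0,0,0,0],[0,0,0.03,0,0,-6.25],[0,0,0.03,0,0,-6.25],[0,0,0.03,0,0,0],[0,0,0,0,0,0]]}}

```text
clock: 2.1
eef_pos: [0.5037, 0.0611, 0.1376]
tcp_rot: [-0.004, 0.004, 1.0, 0.0]
force: [-0.1, -1.6, 0.3]
grip_width: 0.0855
```

Run:
```python
from h import *
s=get_state();print({k:np.round(s[k],4) for k in('clock','eef_pos','force')});print(R.from_quat(np.array(s['tcp_rot'])[[1,2,3,0]]).as_matrix().round(4))
save('wrist','w1')
im=cv2.rotate(cv2.imread('pics/raw_w1.png'),cv2.ROTATE_180)
cv2.imwrite('pics/w1.png',im)
print(proj('wrist',[[.505,.0975,.067],[.505,.0615,.067],[.505,.0255,.067],[.505,-.0305,.068]],s))
```

```text
{'clock': np.float64(2.1), 'eef_pos': array([0.5037, 0.0611, 0.1376]), 'force': array([-0.0721, -1.5516,  0.3352])}
[[-9.999e-01  8.100e-03 -8.700e-03]
 [ 8.100e-03  1.000e+00  4.000e-04]
 [ 8.700e-03  3.000e-04 -1.000e+00]]
[[379.3372356  213.44677462]
 [322.06893268 213.87792703]
 [264.82157607 214.29753603]
 [175.46163591 215.44771277]]
```

View pics/w1.png

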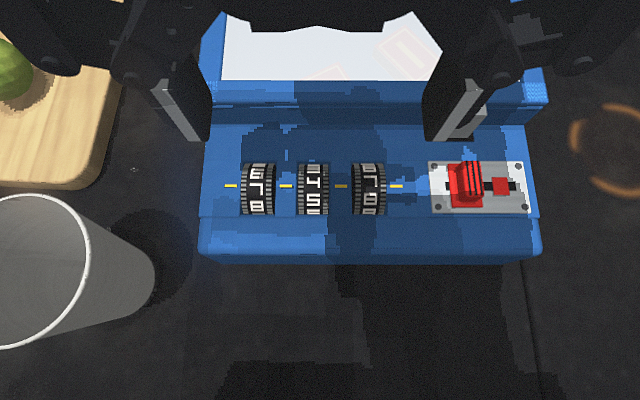

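The wrist view (turned 180°) has the wheels at about (259/313/369, 187), the yellow marks on row 186 and the bolt at (466, 185). I need a crop to read the digits.

Run:
```python
import cv2
im=cv2.imread('pics/w1.png')[150:225,220:405]
cv2.imwrite('pics/w1c.png',cv2.resize(im,None,fx=4.3,fy=6,interpolation=cv2.INTER_CUBIC))
```

```text
(no output)
```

View pics/w1c.png

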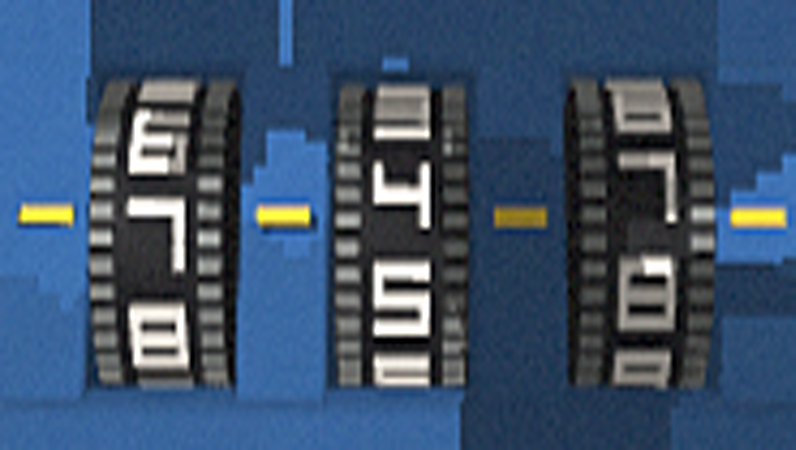

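```bash
cat > fit.py <<'E'
from h import *
def fit(st,markrow,cols,obs,y,flip=True,zs=(.065,.067,.0695)):
    # rows in rotated image
    f=lambda u,v:(640-u,400-v)
    xm=px('wrist',*f(cols,markrow),.0585,st)[0]
    for z in zs:
        e=[]
        for d,r in obs:
            # find phi (toward front +) with projected row r
            ph=np.linspace(-1.3,1.3,2601); P=np.c_[xm-.018*np.sin(ph),np.full(2601,y),z-.018+.018*np.cos(ph)]
            rr=400-proj('wrist',P,st)[:,1]; ok=np.abs(ph)<1.2; i=np.argmin(np.abs(rr-r)+100*(~ok)); e.append(d-ph[i]/.6283)
        print(z,'xm',round(xm,4),'digit est',np.round(e,2))
E
python3 - <<'E'
from fit import *
s=get_state()
r=lambda y:150+y/6
u=lambda x:220+x/4.3
fit(s,r(215),313,[(6,r(145)),(7,r(235)),(8,r(337))],.0975)
fit(s,r(215),313,[(4,r(195)),(5,r(298))],.0615)
fit(s,r(216),313,[(7,r(187)),(8,r(293))],.0255)
for x in(46,284,520,758): print(px('wrist',640-u(x),400-r(215),.0585,s).round(4))
for x in(460.,466,484): print(px('wrist',640-x,400-185,.0745,s).round(4))
print(px('wrist',640-205,400-243,.058,s),px('wrist',640-538,400-247,.058,s))
E
```

```text
0.065 xm 0.5108 digit est [6.58 6.63 6.62]
0.067 xm 0.5108 digit est [6.5  6.58 6.56]
0.0695 xm 0.5108 digit est [6.4  6.51 6.48]
0.065 xm 0.5108 digit est [4.   4.01]
0.067 xm 0.5108 digit est [3.93 3.95]
0.0695 xm 0.5108 digit est [3.86 3.88]
0.065 xm 0.5107 digit est [7.07 7.04]
0.067 xm 0.5107 digit est [7.   6.99]
0.0695 xm 0.5107 digit est [6.92 6.92]
[0.5112 0.1192 0.0585]
[0.511  0.0826 0.0585]
[0.5107 0.0463 0.0585]
[0.5104 0.0097 0.0585]
[ 0.5051 -0.0258  0.0745]
[ 0.5051 -0.0295  0.0745]
[ 0.505  -0.0406  0.0745]
[0.47325871 0.13327863 0.058     ] [ 0.46901307 -0.07740782  0.058     ]
```

Readings: left is about 6.5 (resting halfway), middle is 4 and right is 7. That means turning left by −2.5, middle by +3 and right by +5. Next I shut the fingers and go above the left wheel.

{"op": "drive_tool", "data": {"steps": [[-0.012,0.038,0,0,-0.5,0],[0,0,0.02,0,0,0],[0,0,0.02,0,0,0],[0,0,0.014,0,0,0],[0,0,0,0,0,0],[0,0,0,0,0,0],[0,0,0,0,0,0],[0,0,0,0,0,0]], "jaw": -1}}

```text
clock: 2.95
eef_pos: [0.52, 0.0991, 0.0885]
tcp_rot: [0.005, 0.004, 1.0, 0.0]
force: [0.1, 0.1, 0.1]
grip_width: -0.0003
```

Run:
```python
from h import *
s=get_state();print({k:np.round(s[k],4) for k in('clock','eef_pos','force','grip_width')});print(R.from_quat(np.array(s['tcp_rot'])[[1,2,3,0]]).as_matrix().round(4))
for i in range(3):
    grab_frame('top') if i==0 else None
s=get_state();print(s['force'])
u=lambda x:262+(x+.5)/6-.5
v=lambda y:145+(y+.5)/6-.5
for a,b in((105,443),(183,444),(262,448),(343,449)):print(px('top',u(a),v(b),.0585).round(4))
save('scene','sc2',(240,130,400,250),5)
```

```text
{'clock': np.float64(2.95), 'eef_pos': array([0.52  , 0.0991, 0.0885]), 'force': array([0.0936, 0.1363, 0.0603]), 'grip_width': np.float64(-0.0003)}
[[-9.999e-01  7.700e-03  1.100e-02]
 [ 7.700e-03  1.000e+00  1.000e-04]
 [-1.100e-02  2.000e-04 -9.999e-01]]
[-0.06493098  0.85709028 -0.41949964]
[0.5075 0.1179 0.0585]
[0.5077 0.0814 0.0585]
[0.5064 0.0444 0.0585]
[0.5066 0.0066 0.0585]
```

View pics/sc2.png

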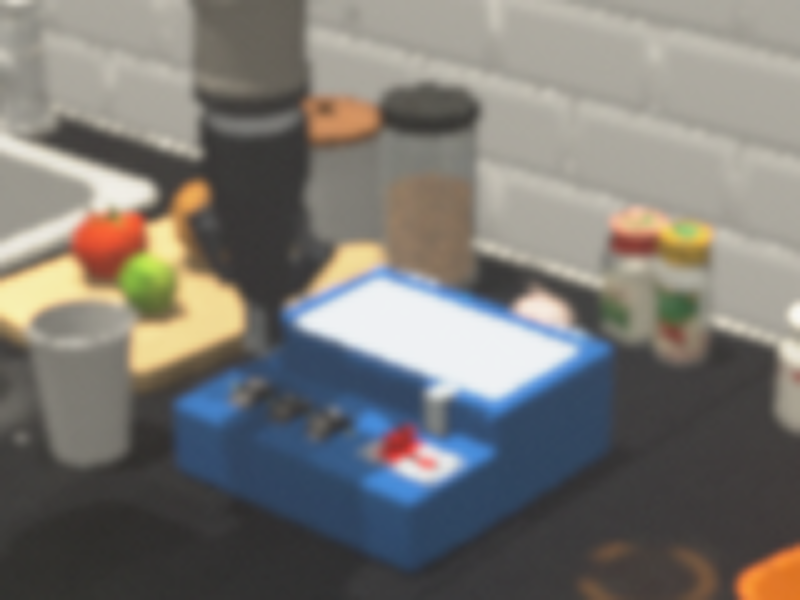

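The scene view shows the shut fingertips just above the left wheel, clear of the lid. I undo the small tilt (it was only a settling effect) and start probing.

{"op": "drive_tool", "data": {"steps": [[0.003,0.0005,0.007,0,0.6,0],[0,0,0.005,0,0,0],[0,0,0.004,0,0,0],[0,0,0.002,0,0,0],[0,0,0,0,0,0],[0,0,0,0,0,0],[0,0,0,0,0,0]]}}

```text
clock: 3.75
eef_pos: [0.5165, 0.0996, 0.0694]
tcp_rot: [-0.001, 0.004, 1.0, 0.0]
force: [-0.2, -0.9, 0.6]
grip_width: -0.0001
```

{"op": "drive_tool", "data": {"steps": [[0,0,0.001,0,0,0],[0,0,0.0,0,0,0],[0,0,0.0,0,0,0]]}}

```text
clock: 4.05
eef_pos: [0.5164, 0.0996, 0.0683]
tcp_rot: [-0.001, 0.004, 1.0, 0.0]
force: [-0.5, 0.3, 0.4]
grip_width: 0.0001
```

{"op": "drive_tool", "data": {"steps": [[0,0,0.001,0,0,0],[0,0,0.0,0,0,0],[0,0,0.0,0,0,0]]}}

```text
clock: 4.35
eef_pos: [0.5163, 0.0996, 0.0672]
tcp_rot: [-0.001, 0.004, 1.0, 0.0]
force: [0.2, 0.6, -0.1]
grip_width: 0.0002
```

{"op": "drive_tool", "data": {"steps": [[0,0,0.001,0,0,0],[0,0,0.0,0,0,0],[0,0,0.0,0,0,0]]}}

```text
clock: 4.65
eef_pos: [0.5164, 0.0996, 0.0663]
tcp_rot: [-0.001, 0.004, 1.0, 0.0]
force: [-0.3, 0.3, 1.2]
grip_width: 0.0001
```

{"op": "drive_tool", "data": {"steps": [[0,0,0.001,0,0,0],[0,0,0.0,0,0,0],[0,0,0.0,0,0,0]]}}

```text
clock: 4.95
eef_pos: [0.5166, 0.0996, 0.0656]
tcp_rot: [-0.0, 0.004, 1.0, 0.0]
force: [0.7, -0.3, 5.4]
grip_width: 0.0
```

{"op": "drive_tool", "data": {"steps": [[0,0,0.001,0,0,0],[0,0,0.0,0,0,0],[0,0,0.0,0,0,0]]}}

```text
clock: 5.25
eef_pos: [0.5171, 0.0996, 0.0649]
tcp_rot: [0.0, 0.004, 1.0, 0.0]
force: [0.3, -0.1, 6.0]
grip_width: -0.0001
```

{"op": "drive_tool", "data": {"steps": [[0,0,0.001,0,0,0],[0,0,0.0,0,0,0],[0,0,0.0,0,0,0]]}}

```text
clock: 5.55
eef_pos: [0.5179, 0.0996, 0.0644]
tcp_rot: [0.001, 0.004, 1.0, 0.0]
force: [1.6, -0.1, 9.2]
grip_width: -0.0002
```

{"op": "drive_tool", "data": {"steps": [[0.001,0,0,0,0,0],[0.002,0,0.0,0,0,0],[0.002,0,0.0,0,0,0],[0.002,0,0.0,0,0,0]]}}

```text
clock: 5.95
eef_pos: [0.5102, 0.0997, 0.0643]
tcp_rot: [0.0, 0.004, 1.0, 0.0]
force: [1.1, 0.8, 10.1]
grip_width: 0.0001
```

{"op": "drive_tool", "data": {"steps": [[0.002,0,0,0,0,0],[0.002,0,0.0,0,0,0],[0.002,0,0.0,0,0,0],[0.002,0,0.0,0,0,0],[0.001,0,0.0,0,0,0],[0,0,0,0,0,0]]}}

```text
clock: 6.55
eef_pos: [0.5009, 0.0998, 0.0643]
tcp_rot: [0.0, 0.004, 1.0, 0.0]
force: [-2.1, 0.4, 9.9]
grip_width: -0.0002
```

{"op": "drive_tool", "data": {"steps": [[0,0,-0.004,0,0,0],[0,0,-0.008,0,0,0],[0,0,0,0,0,0],[0,0,0,0,0,0]]}}

```text
clock: 6.95
eef_pos: [0.5003, 0.0997, 0.0753]
tcp_rot: [-0.001, 0.004, 1.0, 0.0]
force: [-0.1, 0.3, 0.8]
grip_width: -0.0003
```

Run:
```python
from h import *
s=get_state();print({k:np.round(s[k],4) for k in('clock','eef_pos','force')})
a=get_state()
grab=grab_frame('wrist')
im=cv2.rotate(grab[:,:,::-1].copy(),cv2.ROTATE_180)
cv2.imwrite('pics/raw_w2.png',im); cv2.imwrite('pics/w2.png',cv2.resize(im[40:240,150:420],None,fx=2.96,fy=3,interpolation=cv2.INTER_CUBIC))
```

```text
{'clock': np.float64(6.95), 'eef_pos': array([0.5003, 0.0997, 0.0753]), 'force': array([-0.1108,  0.2993,  0.7925])}
```

View pics/w2.png

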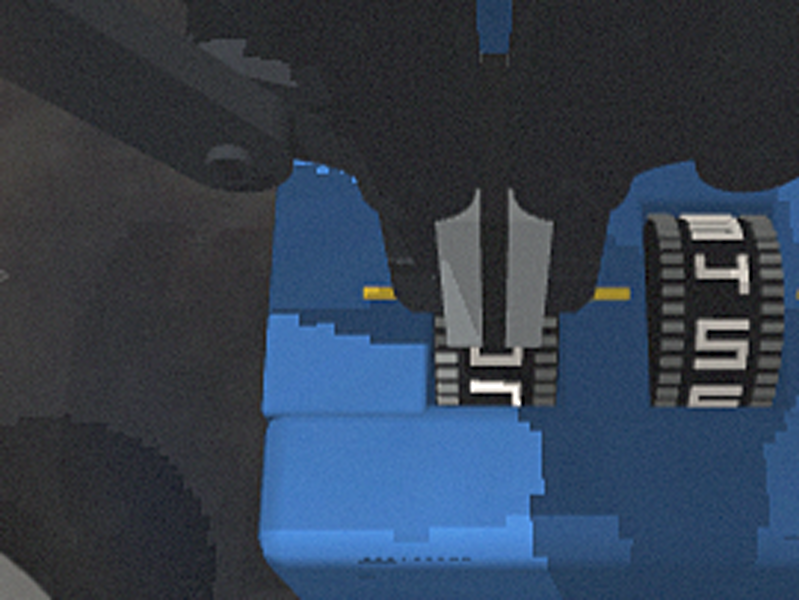

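The fingers are centred on the left wheel. It shows 6 one step in front of the top, matching the middle wheel's layout (5 in front, 4 on top), so the left wheel now reads 5. One more digit down.

{"op": "drive_tool", "data": {"steps": [[-0.014,0,0,0,0,0],[0,0,0.006,0,0,0],[0,0,0.002,0,0,0],[0,0,0.001,0,0,0],[0,0,0.001,0,0,0],[0,0,0.001,0,0,0],[0,0,0.001,0,0,0],[0,0,0,0,0,0],[0,0,0,0,0,0]]}}

```text
clock: 7.9
eef_pos: [0.5142, 0.0996, 0.0643]
tcp_rot: [-0.001, 0.004, 1.0, -0.0]
force: [-2.4, -0.7, 10.0]
grip_width: 0.0001
```

{"op": "drive_tool", "data": {"steps": [[0.001,0,0,0,0,0],[0.001,0,0.0,0,0,0],[0.002,0,0.0,0,0,0],[0.002,0,0.0,0,0,0],[0.002,0,0.0,0,0,0],[0.002,0,0.0,0,0,0],[0.0015,0,0.0,0,0,0],[0,0,0,0,0,0],[0,0,0,0,0,0]]}}

```text
clock: 8.8
eef_pos: [0.5031, 0.0997, 0.0644]
tcp_rot: [-0.0, 0.004, 1.0, 0.0]
force: [-1.7, -0.4, 10.4]
grip_width: 0.0001
```

{"op": "drive_tool", "data": {"steps": [[0,0,-0.003,0,0,0],[0,0,-0.007,0,0,0],[0,-0.018,0,0,0,0],[0,-0.018,0,0,0,0],[0,0,0.004,0,0,0],[0,0,0,0,0,0],[0,0,0,0,0,0],[0,0,0,0,0,0]]}}

```text
clock: 9.6
eef_pos: [0.5025, 0.0643, 0.0693]
tcp_rot: [-0.001, 0.003, 1.0, 0.0]
force: [-0.9, -0.5, -0.4]
grip_width: 0.0001
```

{"op": "drive_tool", "data": {"steps": [[0,0,0.001,0,0,0],[0,0,0.0,0,0,0],[0,0,0.0,0,0,0]]}}

```text
clock: 9.9
eef_pos: [0.5026, 0.0639, 0.0683]
tcp_rot: [-0.001, 0.004, 1.0, 0.0]
force: [-0.0, -0.9, 0.0]
grip_width: -0.0
```

{"op": "drive_tool", "data": {"steps": [[0,0,0.001,0,0,0],[0,0,0.0,0,0,0],[0,0,0.0,0,0,0]]}}

```text
clock: 10.2
eef_pos: [0.5025, 0.0637, 0.0673]
tcp_rot: [-0.001, 0.004, 1.0, 0.0]
force: [-0.8, 0.2, 0.2]
grip_width: 0.0004
```

{"op": "drive_tool", "data": {"steps": [[0,0,0.001,0,0,0],[0,0,0.0,0,0,0],[0,0,0.0,0,0,0]]}}

```text
clock: 10.5
eef_pos: [0.5025, 0.0637, 0.0662]
tcp_rot: [-0.001, 0.004, 1.0, 0.0]
force: [0.8, 0.4, 1.2]
grip_width: 0.0
```

{"op": "drive_tool", "data": {"steps": [[0,0,0.001,0,0,0],[0,0,0.0,0,0,0],[0,0,0.0,0,0,0]]}}

```text
clock: 10.8
eef_pos: [0.5026, 0.0637, 0.0653]
tcp_rot: [-0.001, 0.004, 1.0, 0.0]
force: [-0.1, -0.4, -0.8]
grip_width: 0.0
```

{"op": "drive_tool", "data": {"steps": [[0,0,0.001,0,0,0],[0,0,0.0,0,0,0],[0,0,0.0,0,0,0]]}}

```text
clock: 11.1
eef_pos: [0.5027, 0.0637, 0.0645]
tcp_rot: [-0.001, 0.004, 1.0, 0.0]
force: [-0.2, 0.3, 2.5]
grip_width: 0.0002
```

{"op": "drive_tool", "data": {"steps": [[0,0,0.001,0,0,0],[0,0,0.0,0,0,0],[0,0,0.0,0,0,0]]}}

```text
clock: 11.4
eef_pos: [0.5029, 0.0637, 0.0638]
tcp_rot: [-0.0, 0.004, 1.0, 0.0]
force: [-1.6, 0.1, 5.8]
grip_width: 0.0001
```

{"op": "drive_tool", "data": {"steps": [[0,0,0.001,0,0,0],[0,0,0.0,0,0,0],[0,0,0.0,0,0,0]]}}

```text
clock: 11.7
eef_pos: [0.503, 0.0637, 0.0631]
tcp_rot: [-0.0, 0.004, 1.0, 0.0]
force: [-2.3, -0.5, 9.5]
grip_width: -0.0001
```

{"op": "drive_tool", "data": {"steps": [[-0.001,0,0,0,0,0],[-0.001,0,0.0,0,0,0],[-0.002,0,0.0,0,0,0],[-0.002,0,0.0,0,0,0],[-0.002,0,0.0,0,0,0],[-0.002,0,0.0,0,0,0],[-0.0015,0,0.0,0,0,0],[0,0,0,0,0,0],[0,0,0,0,0,0]]}}

```text
clock: 12.6
eef_pos: [0.5145, 0.0636, 0.0631]
tcp_rot: [-0.0, 0.004, 1.0, -0.0]
force: [-1.5, -0.5, 8.7]
grip_width: -0.0001
```

{"op": "drive_tool", "data": {"steps": [[0,0,-0.003,0,0,0],[0,0,-0.003,0,0,0],[0.006,0,0,0,0,0],[0.0055,0,0,0,0,0],[0,0,0.002,0,0,0],[0,0,0.001,0,0,0],[0,0,0.001,0,0,0],[0,0,0.001,0,0,0],[0,0,0.001,0,0,0],[0,0,0,0,0,0],[0,0,0,0,0,0]]}}

```text
clock: 13.7
eef_pos: [0.5029, 0.0637, 0.0631]
tcp_rot: [-0.0, 0.004, 1.0, 0.0]
force: [-2.7, -0.3, 9.4]
grip_width: 0.0002
```

{"op": "drive_tool", "data": {"steps": [[-0.001,0,0,0,0,0],[-0.001,0,0.0,0,0,0],[-0.002,0,0.0,0,0,0],[-0.002,0,0.0,0,0,0],[-0.002,0,0.0,0,0,0],[-0.002,0,0.0,0,0,0],[-0.0015,0,0.0,0,0,0],[0,0,0,0,0,0],[0,0,0,0,0,0]]}}

```text
clock: 14.6
eef_pos: [0.5147, 0.0636, 0.0631]
tcp_rot: [-0.0, 0.004, 1.0, 0.0]
force: [-1.8, -0.3, 9.7]
grip_width: -0.0002
```

Third middle digit, then over to the right wheel, with the tip starting at the −x end.

{"op": "drive_tool", "data": {"steps": [[0,0,-0.003,0,0,0],[0,0,-0.003,0,0,0],[0.006,0,0,0,0,0],[0.0055,0,0,0,0,0],[0,0,0.002,0,0,0],[0,0,0.001,0,0,0],[0,0,0.001,0,0,0],[0,0,0.001,0,0,0],[0,0,0.001,0,0,0],[0,0,0,0,0,0],[0,0,0,0,0,0]]}}

```text
clock: 15.7
eef_pos: [0.5029, 0.0637, 0.0631]
tcp_rot: [-0.0, 0.004, 1.0, 0.0]
force: [-3.5, -0.9, 10.2]
grip_width: 0.0001
```

{"op": "drive_tool", "data": {"steps": [[-0.001,0,0,0,0,0],[-0.001,0,0.0,0,0,0],[-0.002,0,0.0,0,0,0],[-0.002,0,0.0,0,0,0],[-0.002,0,0.0,0,0,0],[-0.002,0,0.0,0,0,0],[-0.0015,0,0.0,0,0,0],[0,0,0,0,0,0],[0,0,0,0,0,0]]}}

```text
clock: 16.6
eef_pos: [0.5147, 0.0636, 0.0631]
tcp_rot: [-0.0, 0.004, 1.0, 0.0]
force: [-2.9, 0.0, 9.6]
grip_width: -0.0003
```

{"op": "drive_tool", "data": {"steps": [[0,0,-0.004,0,0,0],[0,0,-0.007,0,0,0],[0.006,-0.018,0,0,0,0],[0.0055,-0.018,0,0,0,0],[0,0,0.004,0,0,0],[0,0,0.0,0,0,0],[0,0,0,0,0,0],[0,0,0,0,0,0]]}}

```text
clock: 17.4
eef_pos: [0.5026, 0.0283, 0.0693]
tcp_rot: [-0.001, 0.003, 1.0, 0.0]
force: [0.0, -0.3, -0.3]
grip_width: -0.0002
```

{"op": "drive_tool", "data": {"steps": [[0,0,0.001,0,0,0],[0,0,0.0,0,0,0],[0,0,0.0,0,0,0]]}}

```text
clock: 17.7
eef_pos: [0.5023, 0.0279, 0.0682]
tcp_rot: [-0.001, 0.004, 1.0, 0.0]
force: [-0.6, 0.2, 1.0]
grip_width: -0.0001
```

{"op": "drive_tool", "data": {"steps": [[0,0,0.001,0,0,0],[0,0,0.0,0,0,0],[0,0,0.0,0,0,0]]}}

```text
clock: 18.0
eef_pos: [0.5023, 0.0277, 0.0673]
tcp_rot: [-0.001, 0.004, 1.0, 0.0]
force: [0.3, 0.4, 0.1]
grip_width: -0.0002
```

{"op": "drive_tool", "data": {"steps": [[0,0,0.001,0,0,0],[0,0,0.0,0,0,0],[0,0,0.0,0,0,0]]}}

```text
clock: 18.3
eef_pos: [0.5025, 0.0277, 0.0665]
tcp_rot: [-0.001, 0.004, 1.0, 0.0]
force: [-0.7, 0.5, 3.2]
grip_width: -0.0
```

{"op": "drive_tool", "data": {"steps": [[0,0,0.001,0,0,0],[0,0,0.0,0,0,0],[0,0,0.0,0,0,0]]}}

```text
clock: 18.6
eef_pos: [0.5026, 0.0277, 0.0657]
tcp_rot: [-0.0, 0.004, 1.0, 0.0]
force: [-1.7, 0.4, 7.2]
grip_width: -0.0003
```

{"op": "drive_tool", "data": {"steps": [[0,0,0.001,0,0,0],[0,0,0.0,0,0,0],[0,0,0.0,0,0,0]]}}

```text
clock: 18.9
eef_pos: [0.5027, 0.0277, 0.0651]
tcp_rot: [-0.0, 0.004, 1.0, -0.0]
force: [-2.2, 1.4, 9.8]
grip_width: 0.0002
```

Five digits, one per stroke.

{"op": "drive_tool", "data": {"steps": [[-0.001,0,0,0,0,0],[-0.001,0,0.0,0,0,0],[-0.002,0,0.0,0,0,0],[-0.002,0,0.0,0,0,0],[-0.002,0,0.0,0,0,0],[-0.002,0,0.0,0,0,0],[-0.0015,0,0.0,0,0,0],[0,0,0,0,0,0],[0,0,0,0,0,0]]}}

```text
clock: 19.8
eef_pos: [0.5143, 0.0276, 0.0651]
tcp_rot: [-0.0, 0.004, 1.0, -0.0]
force: [-1.0, 0.9, 10.0]
grip_width: -0.0
```

{"op": "drive_tool", "data": {"steps": [[0,0,-0.003,0,0,0],[0,0,-0.003,0,0,0],[0.006,0,0,0,0,0],[0.0055,0,0,0,0,0],[0,0,0.002,0,0,0],[0,0,0.001,0,0,0],[0,0,0.001,0,0,0],[0,0,0.001,0,0,0],[0,0,0.001,0,0,0],[0,0,0,0,0,0],[0,0,0,0,0,0]]}}

```text
clock: 20.9
eef_pos: [0.5027, 0.0277, 0.0651]
tcp_rot: [-0.0, 0.004, 1.0, -0.0]
force: [-2.5, 0.1, 10.2]
grip_width: -0.0001
```

{"op": "drive_tool", "data": {"steps": [[-0.001,0,0,0,0,0],[-0.001,0,0.0,0,0,0],[-0.002,0,0.0,0,0,0],[-0.002,0,0.0,0,0,0],[-0.002,0,0.0,0,0,0],[-0.002,0,0.0,0,0,0],[-0.0015,0,0.0,0,0,0],[0,0,0,0,0,0],[0,0,0,0,0,0]]}}

```text
clock: 21.8
eef_pos: [0.5145, 0.0276, 0.0652]
tcp_rot: [-0.0, 0.004, 1.0, -0.0]
force: [-2.1, 1.2, 9.7]
grip_width: -0.0001
```

{"op": "drive_tool", "data": {"steps": [[0,0,-0.003,0,0,0],[0,0,-0.003,0,0,0],[0.006,0,0,0,0,0],[0.0055,0,0,0,0,0],[0,0,0.002,0,0,0],[0,0,0.001,0,0,0],[0,0,0.001,0,0,0],[0,0,0.001,0,0,0],[0,0,0.001,0,0,0],[0,0,0,0,0,0],[0,0,0,0,0,0]]}}

```text
clock: 22.9
eef_pos: [0.5027, 0.0277, 0.0651]
tcp_rot: [-0.0, 0.004, 1.0, -0.0]
force: [-2.8, -0.3, 9.3]
grip_width: -0.0002
```

{"op": "drive_tool", "data": {"steps": [[-0.001,0,0,0,0,0],[-0.001,0,0.0,0,0,0],[-0.002,0,0.0,0,0,0],[-0.002,0,0.0,0,0,0],[-0.002,0,0.0,0,0,0],[-0.002,0,0.0,0,0,0],[-0.0015,0,0.0,0,0,0],[0,0,0,0,0,0],[0,0,0,0,0,0]]}}

```text
clock: 23.8
eef_pos: [0.5145, 0.0276, 0.0652]
tcp_rot: [0.0, 0.004, 1.0, -0.0]
force: [-1.0, 0.0, 9.2]
grip_width: -0.0
```

{"op": "drive_tool", "data": {"steps": [[0,0,-0.003,0,0,0],[0,0,-0.003,0,0,0],[0.006,0,0,0,0,0],[0.0055,0,0,0,0,0],[0,0,0.002,0,0,0],[0,0,0.001,0,0,0],[0,0,0.001,0,0,0],[0,0,0.001,0,0,0],[0,0,0.001,0,0,0],[0,0,0,0,0,0],[0,0,0,0,0,0]]}}

```text
clock: 24.9
eef_pos: [0.5027, 0.0277, 0.0651]
tcp_rot: [-0.0, 0.004, 1.0, -0.0]
force: [-3.1, 0.5, 9.8]
grip_width: 0.0001
```

{"op": "drive_tool", "data": {"steps": [[-0.001,0,0,0,0,0],[-0.001,0,0.0,0,0,0],[-0.002,0,0.0,0,0,0],[-0.002,0,0.0,0,0,0],[-0.002,0,0.0,0,0,0],[-0.002,0,0.0,0,0,0],[-0.0015,0,0.0,0,0,0],[0,0,0,0,0,0],[0,0,0,0,0,0]]}}

```text
clock: 25.8
eef_pos: [0.5145, 0.0276, 0.0652]
tcp_rot: [0.0, 0.004, 1.0, -0.0]
force: [-1.7, -0.0, 9.5]
grip_width: 0.0001
```

{"op": "drive_tool", "data": {"steps": [[0,0,-0.003,0,0,0],[0,0,-0.003,0,0,0],[0.006,0,0,0,0,0],[0.0055,0,0,0,0,0],[0,0,0.002,0,0,0],[0,0,0.001,0,0,0],[0,0,0.001,0,0,0],[0,0,0.001,0,0,0],[0,0,0.001,0,0,0],[0,0,0,0,0,0],[0,0,0,0,0,0]]}}

```text
clock: 26.9
eef_pos: [0.5027, 0.0277, 0.0651]
tcp_rot: [-0.0, 0.004, 1.0, 0.0]
force: [-3.0, -0.1, 10.1]
grip_width: -0.0
```

{"op": "drive_tool", "data": {"steps": [[-0.001,0,0,0,0,0],[-0.001,0,0.0,0,0,0],[-0.002,0,0.0,0,0,0],[-0.002,0,0.0,0,0,0],[-0.002,0,0.0,0,0,0],[-0.002,0,0.0,0,0,0],[-0.0015,0,0.0,0,0,0],[0,0,0,0,0,0],[0,0,0,0,0,0]]}}

```text
clock: 27.8
eef_pos: [0.5145, 0.0276, 0.0652]
tcp_rot: [0.0, 0.004, 1.0, -0.0]
force: [-1.8, 0.9, 10.3]
grip_width: 0.0001
```

{"op": "drive_tool", "data": {"steps": [[0,0,-0.003,0,0,0],[0,0,-0.007,0,0,0],[0.011,0.035,-0.03,0,0,0],[0,0,-0.033,0,0,0],[0,0,0,0,0,0],[0,0,0,0,0,0],[0,0,0,0,0,0],[0,0,0,0,0,0],[0,0,0,0,0,0]], "jaw": 1}}

```text
clock: 28.7
eef_pos: [0.5028, 0.0625, 0.1364]
tcp_rot: [-0.002, 0.004, 1.0, 0.0]
force: [-0.2, 0.2, 0.5]
grip_width: 0.0857
```

Run:
```python
from h import *
s=get_state();print({k:np.round(s[k],4) for k in('clock','eef_pos','force')})
im=cv2.rotate(grab_frame('wrist')[:,:,::-1].copy(),cv2.ROTATE_180)
cv2.imwrite('pics/raw_w3.png',im); cv2.imwrite('pics/w3.png',cv2.resize(im[150:225,220:405],None,fx=4.3,fy=6,interpolation=cv2.INTER_CUBIC))
```

```text
{'clock': np.float64(28.7), 'eef_pos': array([0.5028, 0.0625, 0.1364]), 'force': array([-0.2384,  0.2246,  0.4656])}
```

View pics/w3.png

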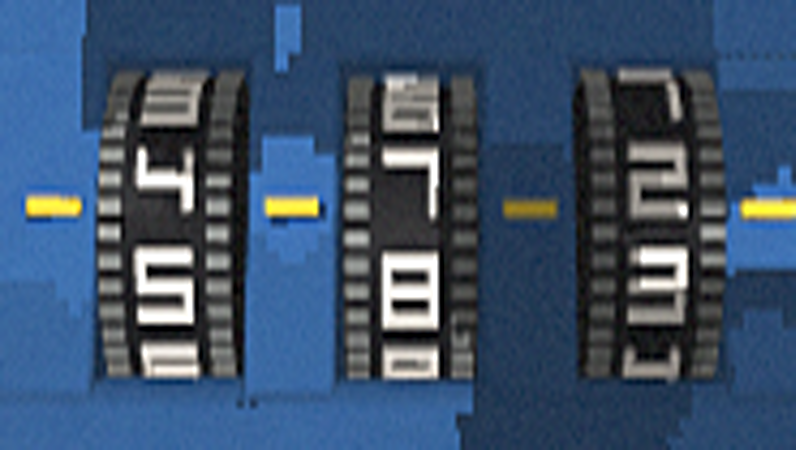

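The wheels read 4-7-2, with digit centres on rows 180–183 where the seated digits stood before (marks on row 208). Now the bolt: shut the fingers and lower them into the gap to its left.

{"op": "drive_tool", "data": {"steps": [[0.003,-0.034,0,0,0,0],[0,-0.0345,0,0,0,0],[0,0,0,0,0,0],[0,0,0,0,0,0],[0,0,0,0,0,0],[0,0,0,0,0,0],[0,0,0.025,0,0,0],[0,0,0.025,0,0,0],[0,0,0.012,0,0,0],[0,0,0.006,0,0,0],[0,0,0.004,0,0,0],[0,0,0,0,0,0],[0,0,0,0,0,0]], "jaw": -1}}

```text
clock: 30.05
eef_pos: [0.5, -0.0058, 0.066]
tcp_rot: [-0.0, 0.004, 1.0, -0.0]
force: [0.1, 0.5, -0.2]
grip_width: 0.0004
```

{"op": "drive_tool", "data": {"steps": [[0,-0.003,0,0,0,0],[0,-0.003,0,0,0,0],[0,-0.002,0,0,0,0],[0,-0.002,0,0,0,0],[0,-0.002,0,0,0,0]]}}

```text
clock: 30.55
eef_pos: [0.4995, -0.0176, 0.0654]
tcp_rot: [-0.001, 0.004, 1.0, 0.0]
force: [-0.1, 2.6, 0.6]
grip_width: 0.0004
```

{"op": "drive_tool", "data": {"steps": [[0,-0.002,0,0,0,0],[0,-0.002,0,0,0,0],[0,-0.002,0,0,0,0]]}}

```text
clock: 30.85
eef_pos: [0.4994, -0.0237, 0.0653]
tcp_rot: [-0.001, 0.004, 1.0, 0.0]
force: [0.7, 2.9, 2.1]
grip_width: 0.0001
```

{"op": "drive_tool", "data": {"steps": [[0,-0.002,0,0,0,0],[0,-0.002,0,0,0,0],[0,-0.002,0,0,0,0],[0,-0.002,0,0,0,0],[0,-0.002,0,0,0,0],[0,-0.002,0,0,0,0]]}}

```text
clock: 31.45
eef_pos: [0.4993, -0.036, 0.0653]
tcp_rot: [-0.001, 0.004, 1.0, 0.0]
force: [0.4, 3.2, 2.0]
grip_width: 0.0002
```

{"op": "drive_tool", "data": {"steps": [[0,-0.001,0,0,0,0],[0,-0.001,0,0,0,0]]}}

```text
clock: 31.65
eef_pos: [0.4993, -0.0379, 0.0653]
tcp_rot: [-0.001, 0.004, 1.0, 0.0]
force: [0.6, 2.5, 2.1]
grip_width: -0.0001
```

{"op": "drive_tool", "data": {"steps": [[0,-0.001,0,0,0,0],[0,-0.001,0,0,0,0]]}}

```text
clock: 31.85
eef_pos: [0.4993, -0.0398, 0.0653]
tcp_rot: [-0.001, 0.004, 1.0, 0.0]
force: [-0.1, 2.8, 2.2]
grip_width: -0.0002
```

{"op": "drive_tool", "data": {"steps": [[0,-0.001,0,0,0,0],[0,0,0,0,0,0]]}}

```text
clock: 32.05
eef_pos: [0.4992, -0.0403, 0.0653]
tcp_rot: [-0.001, 0.004, 1.0, 0.0]
force: [0.1, 5.0, 2.6]
grip_width: 0.0003
```

{"op": "drive_tool", "data": {"steps": [[0,-0.0005,0,0,0,0],[0,-0.0005,0,0,0,0]]}}

```text
clock: 32.25
eef_pos: [0.4992, -0.0407, 0.0653]
tcp_rot: [-0.001, 0.004, 1.0, 0.001]
force: [1.5, 9.6, 3.1]
grip_width: -0.0001
```

{"op": "drive_tool", "data": {"steps": [[0,-0.0005,0,0,0,0],[0,-0.0005,0,0,0,0]]}}

```text
clock: 32.45
eef_pos: [0.4992, -0.0409, 0.0653]
tcp_rot: [-0.001, 0.004, 1.0, 0.002]
force: [1.7, 13.3, 3.3]
grip_width: -0.0004
```

At the stop: the push force rose from 3 N to 13 N. I back off, lift clear and check.

{"op": "drive_tool", "data": {"steps": [[0,0.003,0,0,0,0],[0,0.004,0,0,0,0],[0.005,0,-0.01,0,0,0],[0.02,0,-0.03,0,0,0],[0.03,0,-0.04,0,0,0],[0.03,0,-0.04,0,0,0],[0,0,-0.03,0,0,0],[0,0,0,0,0,0],[0,0,0,0,0,0],[0,0,0,0,0,0],[0,0,0,0,0,0],[0,0,0,0,0,0]]}}

```text
clock: 33.65
eef_pos: [0.4142, -0.0351, 0.2145]
tcp_rot: [-0.002, 0.004, 1.0, 0.0]
force: [-0.5, 0.1, -0.4]
grip_width: -0.0002
```

Run:
```python
from h import *
s=get_state();print({k:np.round(s[k],4) for k in('clock','eef_pos','force')})
w=cv2.rotate(grab_frame('wrist')[:,:,::-1].copy(),cv2.ROTATE_180)
t=grab_frame('scene')[:,:,::-1]
cv2.imwrite('pics/w4.png',w)
a=cv2.resize(w,(480,300)); b=cv2.resize(t[130:255,220:420],(480,300))
cv2.imwrite('pics/f.png',np.vstack([cv2.resize(w[60:260,80:520],(800,364)),cv2.resize(t[150:250,230:430],(470,235))[:,:].copy() if 0 else cv2.copyMakeBorder(cv2.resize(t[150:250,230:430],(470,235)),0,0,0,330,cv2.BORDER_CONSTANT)]))
```

```text
{'clock': np.float64(33.65), 'eef_pos': array([ 0.4142, -0.0351,  0.2145]), 'force': array([-0.486 ,  0.1032, -0.3815])}
```

View pics/f.png

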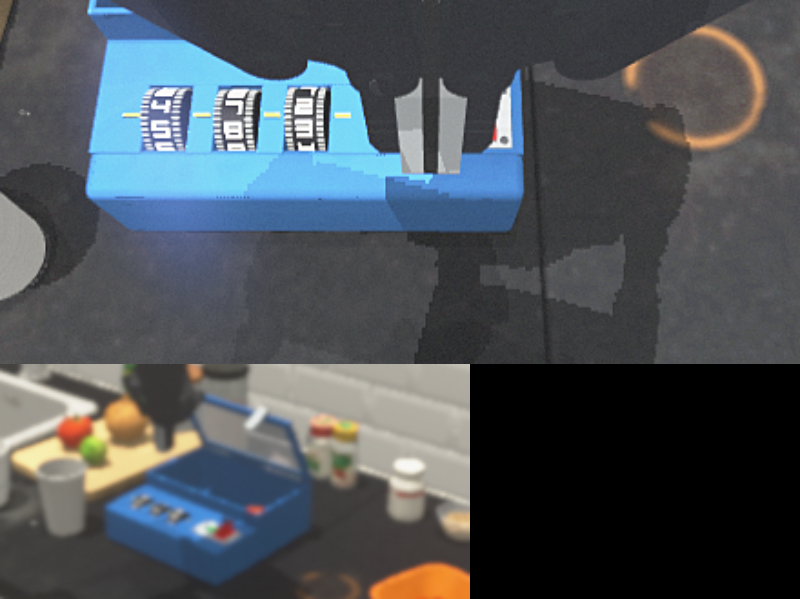

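The lid stands open, the bolt is at the right end, and the wheels still show 4-7-2, seen at (165/237/307, 115). I wait briefly for the lid to rest, then hand in.

{"op": "drive_tool", "data": {"steps": [[0,0,0,0,0,0],[0,0,0,0,0,0],[0,0,0,0,0,0],[0,0,0,0,0,0],[0,0,0,0,0,0],[0,0,0,0,0,0],[0,0,0,0,0,0],[0,0,0,0,0,0],[0,0,0,0,0,0],[0,0,0,0,0,0]]}}

```text
clock: 34.75
eef_pos: [0.4146, -0.0351, 0.2154]
tcp_rot: [-0.001, 0.004, 1.0, 0.0]
force: [0.3, 0.0, 0.5]
grip_width: -0.0001
```

```bash
python3 -c "
from h import *
print(get_state()['force'].round(2) if hasattr(get_state()['force'],'round') else get_state()['force']);print(sign_off())"
```

```text
[0.27 0.   0.45]
the job is handed in; nothing more can be done
None
```

The box is open: I dialled 4-7-2, slid the bolt to its stop, and the lid sprang up. I handed the job in at about 35 s of the 64 s allowed.

- **Wheels:** the left wheel started halfway between 6 and 7, the middle on 4 and the right on 7. I found each rim by touch and rubbed it round at about 10 N, the highest reading being just over 10 N. I confirmed 4-7-2 in the wrist picture before touching the bolt.
- **Bolt:** it slid at about 3 N until it stopped, and I ended the push at 13 N.
- **Last checks:** the last pictures show the lid open, the bolt at the right and the code still showing. The arm is clear with no contact force, and the tumbler stands where it was. The bowl is only partly in view and the mug is out of frame; neither was approached or measured.
- **Disagreement:** the two cameras differed by about 4 mm on where the wheels sit. I worked from the middle of the two, and touch and the digit pictures bore that out.
- **Not measured:** I judged the lid angle and that it was at rest by eye, and waited about 1 s before handing in.

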